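# Switch off a desk power unit and hold a test probe on its yellow terminal

### The job

Turn the red rotary handle of the power unit fully to off (white line towards the black dot), then take the orange test probe out of its stand and hold its tip, upright, on the steel contact of the yellow-ringed terminal, pressing gently so that the sprung contact sinks about half way. Finish while still holding the probe there; never touch the blue-ringed terminal with it, never touch the yellow one before the power is off, and leave the note block, stapler and glue stick alone.

Things in the scene. Friction and masses are not known exactly. Their poses are not given: they have to be found in the camera images.
- power_unit: flat light-grey and white box fixed to the desk, 100 (x) x 250 (y) x 45 mm high; origin under its centre, z up. It carries the rotary switch at its +y end (80 mm from the centre) and the two terminals at its -y half (25 and 90 mm from the centre).
- switch_handle (a joint): angle of the red rotary handle on its vertical axis (rad, counter-clockwise from above): 0 = on (white line towards the green dot, the box's +x side), 1.45 = off at the end stop (white line towards the black dot, the box's +y side). It starts below 0.15, turns against about 0.08 N m of friction and stays where it is left. Off counts from 1.25.
- switch_grip (a point): point to grip on the red handle, on its turning axis, 78 mm above the desk and 9 mm below the handle's top. The handle is an upright bar 48 mm long (this frame's x, which turns with the handle and points along the white line) x 14 mm thick (y) x 30 mm tall above a round red disc of 50 mm diameter whose top is 57 mm above the desk.
- probe_stand: black block fixed to the desk, 60 (x) x 56 (y) x 55 mm high, with a vertical pocket 21 x 19 mm in the middle of its top; origin under its centre, z up.
- probe: test probe standing tip down in the stand's pocket, 152 mm long, about 60 g, sides aligned with the stand's; origin at its tip, z towards the handle end. Orange handle 20 mm (x) x 16 mm (y), from 54 to 152 mm; black finger guard 30 x 26 mm from 50 to 54 mm; black neck 16 x 14 mm from 34 to 50 mm; steel pin of 6 mm diameter below.
- probe_tip (a point): the probe's tip (its origin). In the stand the guard's underside rests on the stand's top: tip 5 mm and handle end 157 mm above the desk. The probe comes out straight upwards; 60 mm of lift clears the pocket.
- terminal_yellow: round yellow plastic ring of 42 mm diameter and 12 mm height fixed on top of the power unit (origin 45 mm above the desk), with a sprung steel contact in the middle; which of the two places it takes varies.
- pad_yellow (a joint): how far the yellow terminal's steel contact is pressed down (m): 0 free, 0.010 bottomed. Its spring takes 1 N to start and 0.5 N more per mm (3.5 N half way, 6 N at the bottom).
- pad_yellow_top (a point): centre of the top face of the yellow terminal's steel contact, a flat disc of 22 mm diameter with a black centre dot, 71 mm above the desk when free; it moves with the contact.
- terminal_blue: like the yellow terminal, with a blue ring: not to be touched with the probe.
- pad_blue_top (a point): centre of the top face of the blue terminal's steel contact.
- note_block: block of yellow sticky notes, 75 x 75 x 22 mm, loose; origin under its centre.
- stapler: blue and black stapler, 32 x 125 x 44 mm, loose; origin under its centre.
- glue_stick: yellow and blue glue stick standing up, 25 mm diameter, 83 mm tall, loose; origin under its centre.

How it is judged:
By the outcome, as a careful person would: the job done as asked, in the order asked, and still so for the second after the job is handed in, while the arm keeps its last pose, push and grip.
It also fails if it takes over 58 s, if anything falls off the work surface, if the arm or the gripper's body presses on something with over 40 N, if the wrist force passes 120 N, or if a joint passes its speed limit or range.

### The arm

A 6-joint arm with a two-finger parallel gripper is mounted at the origin on a cart in front of the work surface, level with it; the furniture and walls round the work are solid. World frame = base frame: x ahead of the robot, y to its left, z up, the work surface at z = 0. Lengths are in m, angles in rad, forces in N, time in s.
With the tool pointing down it reaches from about 0.275 to 0.85 m from the base axis. Payload 19 kg.
Tool frame: the origin (TCP) lies midway between the tips of the shut fingers; the grasp point (between the pads) lies 19 mm behind it; z points along the fingers, y is the line along which they close (so a half turn about z gives the same grasp; the last joint's range is limited). The gripper opens to 85 mm and grips with 20 to 120 N. Pads are 22 mm wide; open, the fingers measure 114 mm over their backs; the gripper's body (76 mm by 85 mm) begins 54 mm behind the grasp point. The pads swing forward as they close: fully open they stand 13 mm farther back than shut.
Start: joints at [1.064, 0.15, 1.437, -0, 1.554, -0.134], TCP at [0.209, 0.535, 0.231] pointing down, gripper open.
Joint ranges: [-2.8, 2.8], [-0.68, 2.1], [0.12, 2.68], [-1.39, 4.53], [0.16, 2.79], [-2.81, 2.81]. Speed limits (rad/s): [1.89, 1.89, 2.22, 3.01, 3.01, 3.01].

### API

Orientations are given as [roll, pitch, yaw] about the fixed x, y, z axes, in that order (R = Rz(yaw) Ry(pitch) Rx(roll)).
In Python, from rig import r gives the robot as it stands. The module is installed in compiled form; this text tells all that it offers. Calls block until the motion is done:
- r.move_ptp(position, orientation): joint-space move of the TCP to a pose.
- r.servo_line(position, rotation=None, velocity=0.15, stop_force=None): straight line of the TCP; rotation=None keeps the orientation; velocity is the mean speed in m/s. With stop_force (N) it stops when the force on the tool has changed by that much, and returns True; else False.
- r.move_j(angles): joint-space move.
- r.command_gripper(opening, grip_force=None): finger opening in m; grip_force is the grip in N (None keeps the last); returns when the fingers have stopped.
- r.wait(seconds).
- r.inverse_kinematics(position, orientation): joint angles nearest the present ones, or None.
- r.snapshot(name): name is "scene" or "top" or "wrist"; returns the picture (384x512x3 uint8, red, green, blue); there is no depth.
- r.calibration(name): a dict with "fx", "fy", "cx", "cy" (pixels), "D" ([k1, k2, p1, p2, k3] as OpenCV has them; the pictures are not rectified), "eye" and "attitude" of the camera in the world. Camera axes: x right, y down, z forward; pixel columns grow to the right and rows downward; lengths in m; the calibration is good to about 2 mm. A picture is of the moment at which its call begins: read the wrist's pose just before it. calibration takes no time and is no camera call; for the wrist camera it gives the pose at the moment of the call.
A pose or a line that the arm cannot do raises r.Unreachable and nothing moves.
- r.finish_job(): hands the job in; it is judged then, once.
Trained networks look in the newest picture that a camera, given by its name, has taken for a name from the list of things; names that differ only in an ending like _2 or _b are one class to them, and where a whole thing is asked for, a point or a joint stands for the part that bears it (a point fixed in the world has none). Each returns a list of dicts, best first, with "confidence" (0 to 1); they miss things now and then, are a little off and sometimes report something else, mostly with a low value. They report only what shows in the picture. A call takes as long as a camera call.
- r.find_in(thing, camera): "location" ([column, row] as shares, 0 to 1, of the picture: columns of its width, rows of its height, amid what is visible of it).
- r.landmark_of(thing, camera): "location" ([column, row] as shares, 0 to 1, of the picture: columns of its width, rows of its height: a listed point, or the origin of a listed thing).
Readings, each from a call of its own:
- r.current_clock(): time.
- r.current_qpos(): joint angles.
- r.current_joint_velocities(): joint speeds.
- r.current_joint_efforts(): joint torques, N m.
- r.current_eef_pos(): TCP position.
- r.current_tcp_rot(): TCP orientation.
- r.current_contact_force(): force on the tool from outside, world axes, zero at the start.
- r.current_ft_torque(): the same for the moment, N m.
- r.current_grip_width(): finger opening in m.
- r.current_grasp_force(): force on a finger pad.
Only numpy, scipy, OpenCV 4.12 (cv2) and the standard library are available. Lean on these libraries where they do the work, as an engineer would, in place of code of your own. Each camera call takes 0.05 s, during which the arm holds its last target. There are 200 camera calls.

## Working session

There is one attempt and no reset: what is moved stays moved. The work goes in short steps, each a Python script; the robot and the scene stay as the last script left them, time stands still between calls to the robot, and variables do not carry over. Pictures are saved under pics/ and viewed, at most 10 in all, crops included, and the job is handed in when it is done.

```bash
mkdir -p pics
cat > h.py <<'E'
from rig import r
import numpy as np, cv2
from scipy.spatial.transform import Rotation as Ro
def cal(n):
    c=r.calibration(n); K=np.array([[c['fx'],0,c['cx']],[0,c['fy'],c['cy']],[0,0,1.]])
    A=np.array(c['attitude'],float)
    R=Ro.from_euler('xyz',A).as_matrix() if A.size==3 else A.reshape(3,3)
    return K,np.array(c['D'],float),R,np.array(c['eye'],float)
def ray_z(n,px,z,c=None):
    K,D,R,e=c or cal(n)
    u=cv2.undistortPoints(np.array([[px]],float),K,D)[0,0]
    d=R@np.array([u[0],u[1],1]); return e+d*(z-e[2])/d[2]
def proj(n,P,c=None):
    K,D,R,e=c or cal(n)
    return cv2.projectPoints(np.atleast_2d((np.atleast_2d(P)-e)@R),np.zeros(3),np.zeros(3),K,D)[0][:,0]
def save(n,f):
    im=r.snapshot(n); cv2.imwrite(f'pics/{f}.png',im[:,:,::-1]); return im
def lm(t,n,z):
    o=[]
    for d in r.landmark_of(t,n)[:2]:
        px=np.array(d['location'])*[512,384]; o.append((round(d['confidence'],2),px.round(1),ray_z(n,px,z).round(4)))
    return o
E
python3 - <<'E'
from h import *
for n in('scene','top'):
    im=save(n,n+'0'); print(n,r.calibration(n))
    for t,z in [('power_unit',0),('switch_grip',.078),('probe_stand',0),('probe_tip',.005),('probe',.005),('pad_yellow_top',.071),('pad_blue_top',.071),('note_block',0),('stapler',0),('glue_stick',0)]:
        print(t,lm(t,n,z))
a=cv2.imread('pics/scene0.png');b=cv2.imread('pics/top0.png')
print(r.current_clock(),r.current_tcp_rot())
E
```

```text
scene {'fx': 492.6875500002817, 'fy': 492.6875500002817, 'cx': 255.9397241757198, 'cy': 195.5295591988796, 'D': array([-0.21132515,  0.        ,  0.        ,  0.        ,  0.        ]), 'eye': array([-0.52860759, -0.85217983,  0.76966203]), 'attitude': array([-2.03010527,  0.02064649, -0.85607449])}
power_unit [(0.94, array([222.4, 214.3]), array([0.4627, 0.175 , 0.    ])), (0.44, array([221.4, 198.4]), array([0.544 , 0.2597, 0.    ]))]
switch_grip [(0.6, array([200.7, 182.7]), array([0.4759, 0.2851, 0.078 ]))]
probe_stand [(0.56, array([302.6, 250.8]), array([ 0.4497, -0.1597,  0.    ]))]
probe_tip [(0.64, array([301.4, 246.7]), array([ 0.4589, -0.1486,  0.005 ]))]
probe [(0.53, array([304.3, 249.8]), array([ 0.4506, -0.1649,  0.005 ]))]
pad_yellow_top [(0.55, array([237.8, 202.3]), array([0.4579, 0.0978, 0.071 ])), (0.36, array([199.1, 185.1]), array([0.4695, 0.2868, 0.071 ]))]
pad_blue_top [(0.42, array([221.2, 198.9]), array([0.4421, 0.1551, 0.071 ]))]
note_block [(0.73, array([241.6, 243.3]), array([0.3696, 0.0044, 0.    ])), (0.72, array([304.1, 219.6]), array([ 0.6014, -0.0547
[... 590 characters left out ...]
3, 0.    ]))]
switch_grip [(0.68, array([152.7, 207.9]), array([0.4479, 0.2699, 0.078 ]))]
probe_stand [(0.87, array([297.7, 208.2]), array([ 0.4497, -0.1504,  0.    ]))]
probe_tip [(0.32, array([153.1, 208.5]), array([0.4472, 0.2836, 0.005 ]))]
probe [(0.59, array([299.7, 206.3]), array([ 0.4554, -0.1558,  0.005 ]))]
pad_yellow_top [(0.47, array([214.7, 205.7]), array([0.4549, 0.0957, 0.071 ]))]
pad_blue_top [(0.48, array([189.4, 205.3]), array([0.4558, 0.1673, 0.071 ]))]
note_block [(0.87, array([264.1, 155.5]), array([ 0.6092, -0.0491,  0.    ]))]
stapler []
glue_stick [(0.38, array([248.7, 238.4]), array([ 0.3589, -0.0028,  0.    ]))]
1.1 [-3.14151893e+00 -2.19344102e-05  2.76875363e+00]
```

View pics/top0.png

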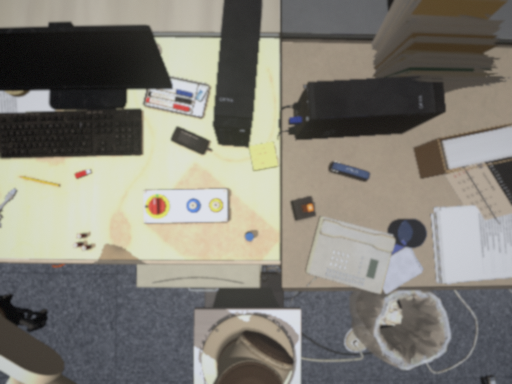

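View pics/scene0.png

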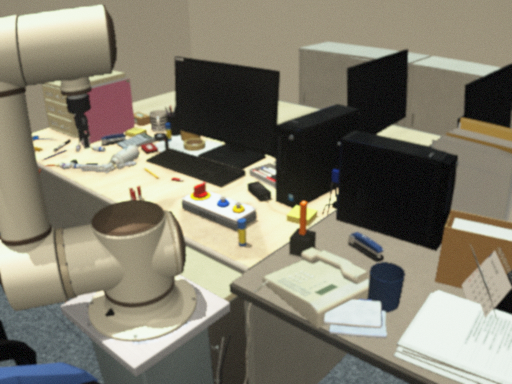

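Top view: handle at about (156,206), blue terminal (193,206) and yellow (216,205) at the far -y end. The stand is at (303,208), the glue stick at (250,237) and the note block at (263,155). The scene view agrees. Next I'll move in for close wrist views.

Run:
```python
from h import *
for n,p,z in [('sw',(156,206),.087),('bl',(193.5,206),.071),('ye',(216.5,205),.071),('st',(304,208),.055)]: print(n,ray_z('top',p,z))
r.move_ptp([.40,.19,.33],[np.pi,0,0.0])
c=cal('wrist'); print(c[3],c[2].round(2).tolist())
save('wrist','w1')
for t,z in [('power_unit',0),('switch_grip',.078),('pad_yellow_top',.071),('pad_blue_top',.071)]: print(t,lm(t,'wrist',z))
r.move_ptp([.40,-.15,.36],[np.pi,0,0.0])
save('wrist','w2')
for t,z in [('probe_stand',0),('probe_tip',.005),('probe',.005)]: print(t,lm(t,'wrist',z))
print(cal('wrist')[3],r.current_qpos(),r.current_clock())
cv2.imwrite('pics/w12.png',cv2.resize(np.hstack([cv2.imread('pics/w1.png'),cv2.imread('pics/w2.png')]),(800,300)))
```

```text
sw [0.45307803 0.25881469 0.087     ]
bl [0.45382998 0.15563718 0.071     ]
ye [0.45689543 0.09052608 0.071     ]
st [ 0.44938448 -0.16060011  0.055     ]
[0.47119833 0.19035436 0.47249275] [[0.0, -0.96, -0.29], [-1.0, -0.0, -0.0], [0.0, 0.29, -0.96]]
power_unit [(0.73, array([200.1, 119.8]), array([0.4512, 0.2832, 0.    ])), (0.56, array([261.4, 117.4]), array([0.4551, 0.1846, 0.    ]))]
switch_grip [(0.89, array([201.2, 119.3]), array([0.4552, 0.2663, 0.078 ]))]
pad_yellow_top [(0.53, array([330.5, 118. ]), array([0.4569, 0.091 , 0.071 ]))]
pad_blue_top [(0.65, array([281.4, 116.6]), array([0.4587, 0.158 , 0.071 ]))]
probe_stand [(0.84, array([265.6, 119.9]), array([ 0.4505, -0.1625,  0.    ]))]
probe_tip []
probe [(0.6, array([264.7, 120.1]), array([ 0.4503, -0.161 ,  0.005 ])), (0.49, array([ 48.3, 115.7]), array([0.4571, 0.2043, 0.005 ]))]
[ 0.47150903 -0.1492283   0.50261281] [-5.37640312e-01 -1.71874464e-01  1.50055733e+00  5.41996039e-05
  1.81287450e+00  1.03165746e+00] 4.6333
```

View pics/w12.png

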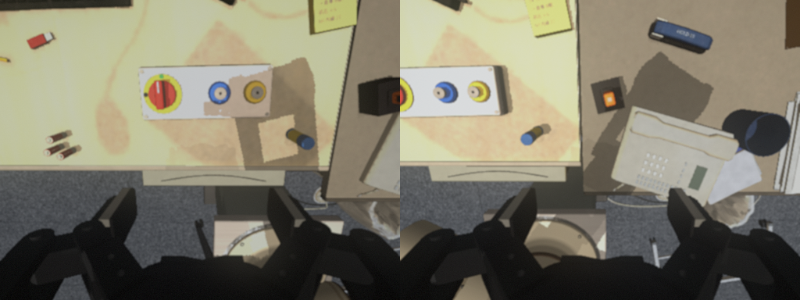

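Left: the red switch, blue and yellow terminals lie in a row on the box, with the yellow one at (255,92). Right: the stand with the orange probe end is at (610,98), rotated a few degrees. I'll refine positions by colour segmentation.

Run:
```python
from h import *
off=np.array([-.15+.0,0])
c=cal('wrist'); e2=c[3]
# camera pose in w1: same attitude (same tool rotation)
c1=(c[0],c[1],c[2],np.array([.47119833,.19035436,.47249275])); 
a=cv2.imread('pics/w1.png');b=cv2.imread('pics/w2.png')
def seg(im,lo,hi,roi):
    x0,y0,x1,y1=roi; h=cv2.cvtColor(im,cv2.COLOR_BGR2HSV)
    m=cv2.inRange(h,lo,hi) if lo[0]<=hi[0] else cv2.inRange(h,(lo[0],*lo[1:]),(179,*hi[1:]))|cv2.inRange(h,(0,*lo[1:]),hi)
    k=np.zeros_like(m);k[y0:y1,x0:x1]=m[y0:y1,x0:x1]
    cs=max(cv2.findContours(k,cv2.RETR_EXTERNAL,cv2.CHAIN_APPROX_NONE)[0],key=cv2.contourArea)
    return cs
def rep(n,im,c,z,*s):
    cs=seg(im,*s); P=np.array([ray_z('',p[0],z,c)[:2] for p in cs])
    (cx,cy),(w,hh),an=cv2.minAreaRect((P*1000).astype(np.float32)); 
    print(n,'rect',round(cx,1),round(cy,1),round(w,1),round(hh,1),round(an,1),'px',cv2.minAreaRect(cs)[0])
rep('red disc',a,c1,.06,(170,120,60),(8,255,255),(170,90,240,150))
rep('yellow1',a,c1,.057,(20,120,60),(34,255,255),(310,95,350,140))
rep('blue1',a,c1,.057,(100,120,60),(120,255,255),(260,90,300,140))
rep('yellow2',b,c,.057,(20,120,60),(34,255,255),(90,95,125,140))
rep('probe top',b,c,.157,(3,140,120),(18,255,255),(240,95,290,150))
rep('stand',b,c,.055,(0,0,0),(179,255,60),(235,85,295,155))
cv2.imwrite('pics/c1.png',np.hstack([cv2.resize(a[80:160,170:360],None,fx=2.6,fy=2.6,interpolation=2),cv2.resize(b[85:165,225:305],None,fx=2.6,fy=2.6,interpolation=2)]))
```

```text
red disc rect 453.9 261.7 46.9 46.4 24.1 px (207.00003051757812, 119.5)
yellow1 rect 457.0 93.9 37.3 36.8 3.2 px (326.0, 117.5)
blue1 rect 455.5 158.9 34.3 34.1 0.1 px (280.0, 118.5)
yellow2 rect 457.3 85.9 36.7 33.1 1.0 px (102.27014923095703, 116.36410522460938)
probe top rect 449.3 -161.1 20.9 16.3 14.6 px (267.76470947265625, 126.558837890625)
stand rect 443.0 -171.5 39.8 36.4 11.3 px (272.15386962890625, 126.26923370361328)
```

View pics/c1.png

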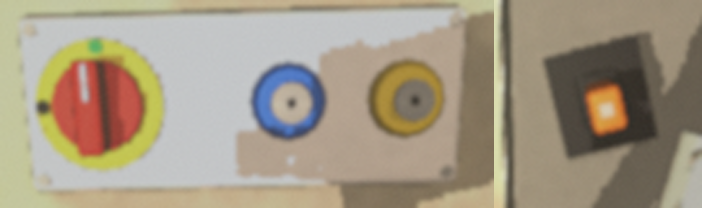

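The box is yawed by about 0.02 rad, with the switch axis at (0.454,0.2615). The handle line points almost along +x, at about 0.08 rad. Now I'll turn the switch.

Run:
```python
from h import *
x,y=.454,.2615
r.move_ptp([x,y,.16],[np.pi,0,.1])
r.command_gripper(.05,40)
r.servo_line([x,y,.062],velocity=.08,stop_force=15)
print(r.current_eef_pos(),r.current_contact_force())
r.command_gripper(0,40)
print('grip',r.current_grip_width(),r.current_grasp_force(),r.current_contact_force())
q=np.array(r.current_qpos()); 
for k in range(5):
    q[5]-=1.38/5; r.move_j(q)
print(r.current_tcp_rot(),r.current_eef_pos(),r.current_contact_force(),r.current_ft_torque(),r.current_clock())
q[5]-=.04; r.move_j(q); print(r.current_ft_torque())
r.command_gripper(.05)
p=r.current_eef_pos(); r.servo_line([p[0],p[1],.17],velocity=.15)
save('wrist','w3'); print(lm('switch_grip','wrist',.078))
r.move_ptp([.36,.19,.30],[np.pi,0,0.0])
im=save('wrist','w4'); print(cal('wrist')[3])
for t in('switch_grip','pad_yellow_top','pad_blue_top'):print(t,lm(t,'wrist',.071))
print(r.current_clock())
```

```text
[0.45426469 0.26161071 0.06246909] [-0.79088659  0.06421033  0.74318001]
grip 0.013461380362789583 39.9237996339798 [-5.21399609 12.86700869  6.29062653]
[ 3.1413346  -0.0032525   1.47435979] [0.4539532  0.26310218 0.06272081] [ 2.48443588  5.64163243 -1.00749779] [ 0.91740453 -0.49092684  0.04142934] 10.4667
[ 1.0074453  -0.36170552 -0.8045581 ]
[(0.87, array([257.4, 194.2]), array([0.4511, 0.2634, 0.078 ])), (0.71, array([266.8, 326.5]), array([0.4534, 0.1253, 0.078 ]))]
[0.43146005 0.19011161 0.44207077]
switch_grip [(0.67, array([193.6,  86.6]), array([0.4551, 0.2686, 0.071 ]))]
pad_yellow_top [(0.8, array([337.9,  84.4]), array([0.4578, 0.092 , 0.071 ])), (0.67, array([260.9,  90.2]), array([0.451 , 0.1861, 0.071 ]))]
pad_blue_top [(0.73, array([282. ,  82.6]), array([0.4598, 0.1604, 0.071 ]))]
13.675
```

View pics/w4.png

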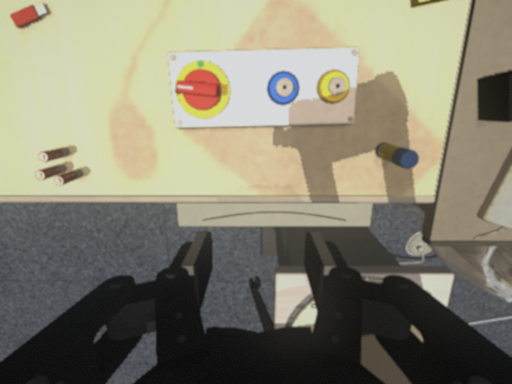

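The white line now points at the black dot (178,88), and the torque showed the end stop. The yellow ring is at (334,86) and the glue stick is untouched. Now a close look at the probe, then the grasp.

```bash
cat >> h.py <<'E'
def rect(im,c,z,lo,hi,roi):
    x0,y0,x1,y1=roi; m=cv2.inRange(cv2.cvtColor(im,cv2.COLOR_RGB2HSV),lo,hi); k=np.zeros_like(m);k[y0:y1,x0:x1]=m[y0:y1,x0:x1]
    cs=max(cv2.findContours(k,cv2.RETR_EXTERNAL,cv2.CHAIN_APPROX_NONE)[0],key=cv2.contourArea)
    P=np.array([ray_z('',p[0],z,c)[:2] for p in cs]); return cv2.minAreaRect((P*1000).astype(np.float32)),cv2.minAreaRect(cs)
E
python3 - <<'E'
from h import *
r.move_ptp([.449,-.161,.27],[np.pi,0,.24])
c=cal('wrist'); im=save('wrist','w5')
print(rect(im,c,.157,(3,130,100),(20,255,255),(150,90,360,300)))
for t,z in(('probe',.005),('probe_stand',0)):print(t,lm(t,'wrist',z))
print(r.current_clock())
E
```

```text
(((457.2137145996094, -159.1700439453125), (34.19529724121094, 15.00955581665039), 13.74184513092041), ((259.0, 178.0), (36.0, 16.0), 90.0))
probe [(0.73, array([259.4, 157.2]), array([ 0.4516, -0.1616,  0.005 ])), (0.45, array([16.1, 95. ]), array([0.4554, 0.1792, 0.005 ]))]
probe_stand [(0.74, array([259.5, 158.1]), array([ 0.4495, -0.1624,  0.    ]))]
15.1833
```

View pics/w5.png

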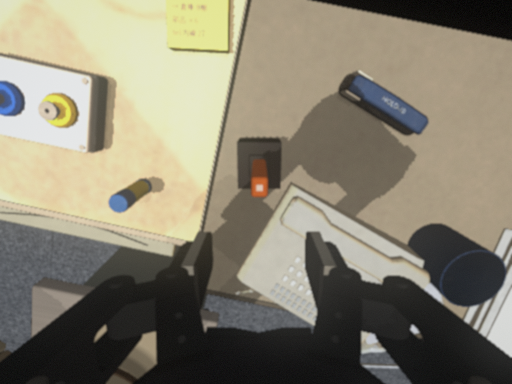

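The probe's top face is at about (259.5,188) and the stand at (259,163). Both are aligned with the image, so a yaw of 0.24 is right. Now I'll grasp it.

Run:
```python
from h import *
p=ray_z('wrist',(259.5,188),.157); print(p)
x,y=p[:2]*.6+.4*np.array([.4495,-.162]); print(x,y)
r.command_gripper(.06,60)
r.servo_line([x,y,.2],velocity=.15)
r.servo_line([x,y,.101],velocity=.1,stop_force=12)
print(r.current_eef_pos(),r.current_contact_force())
r.command_gripper(0,60)
print('grip',r.current_grip_width(),r.current_grasp_force(),r.current_contact_force())
r.servo_line([x,y,.19],velocity=.1,stop_force=25)
print(r.current_eef_pos(),r.current_contact_force(),r.current_grip_width())
im=save('wrist','w6');s=save('scene','s6');save('top','t6')
print(r.current_clock())
cv2.imwrite('pics/c6.png',np.hstack([cv2.imread('pics/w6.png')[100:340,130:390],cv2.resize(s[150:270,250:380,::-1],None,fx=2,fy=2)]))
```

```text
[ 0.44836836 -0.16168779  0.157     ]
0.4488210162410523 -0.1618126721461646
[ 0.4491115  -0.16198721  0.10160239] [ 0.16488458  0.33838783 -0.24796198]
grip 0.015263543431842623 60.641605854034424 [ 0.06246312 -0.05488238  2.13355046]
[ 0.44857549 -0.16171758  0.18935398] [-1.00001979  0.04559091  0.03356601] 0.015430707729400747
18.8667
```

View pics/c6.png

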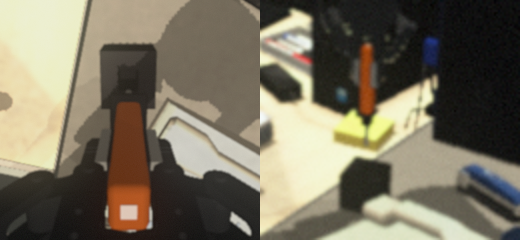

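The probe is lifted clear of the stand and held upright. Next I'll hover over the yellow terminal and check the tip against the pad.

Run:
```python
from h import *
r.servo_line([.4488,-.1618,.215],velocity=.15)
r.servo_line([.457,.093,.215],velocity=.15)
p=r.current_eef_pos(); print(p,r.current_tcp_rot(),r.current_contact_force())
zt=p[2]-.0965
ims=[]
for n in('wrist','scene','top'):
    save(n,n[0]+'7')
    print(n,'tip',lm('probe_tip',n,zt),'pad',lm('pad_yellow_top',n,.071), 'exp tip px',proj(n,[p[0],p[1],zt]),'exp pad',proj(n,[.457,.093,.071]))
print(r.current_clock())
w=cv2.imread('pics/w7.png');s=cv2.imread('pics/s7.png')
cv2.imwrite('pics/c7.png',np.hstack([cv2.resize(w[60:260,150:350],None,fx=2,fy=2),cv2.resize(s[150:250,190:290],None,fx=4,fy=4,interpolation=2)]))
```

```text
[0.45701645 0.09255021 0.21496851] [3.14149853e+00 1.16101311e-04 2.39380428e-01] [ 0.57771427 -0.60570457 -0.87946199]
wrist tip [(0.7, array([262.5, 192.1]), array([0.4577, 0.0887, 0.1185]))] pad [(0.79, array([260.9, 178.5]), array([0.458 , 0.0898, 0.071 ])), (0.21, array([199.6, 162.5]), array([0.4595, 0.1545, 0.071 ]))] exp tip px [[258.1518359  191.86874451]] exp pad [[257.65919433 178.68500308]]
scene tip [(0.59, array([236.8, 189.9]), array([0.4501, 0.0924, 0.1185]))] pad [(0.35, array([240.3, 200.7]), array([0.4707, 0.0991, 0.071 ]))] exp tip px [[238.31494136 189.11196918]] exp pad [[238.76205326 202.83217598]]
top tip [] pad [(0.26, array([265. , 155.6]), array([ 0.5985, -0.0471,  0.071 ]))] exp tip px [[214.87753611 204.53535217]] exp pad [[215.62672937 204.96003833]]
21.4833
```

View pics/c7.png

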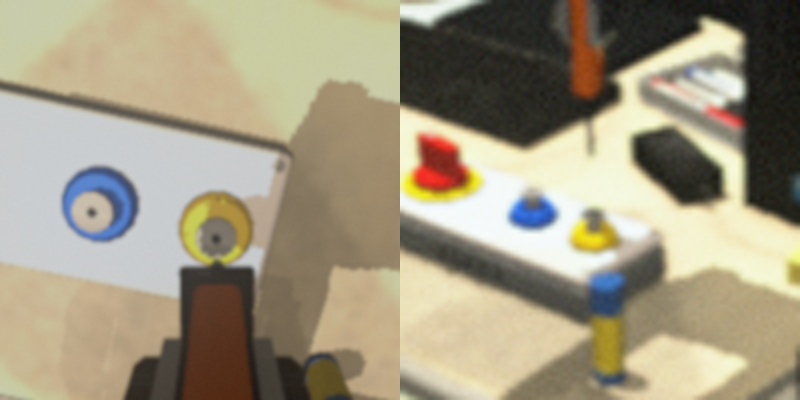

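In the wrist view the pad's dot is at (258,179), where expected, and the probe's column lines up with it. In the scene view the tip is within 1 px of the prediction. Now I'll descend gently in steps while reading the force.

```bash
cat >> h.py <<'E'
def fz():
    a=[]
    for _ in range(10): r.wait(.03); a.append(r.current_contact_force())
    return np.mean(a,0)
E
python3 - <<'E'
from h import *
x,y=.457,.093
r.servo_line([x,y,.172],velocity=.06,stop_force=6)
f0=fz(); print(r.current_eef_pos(),f0)
for z in np.arange(.170,.1615,-.001):
    r.servo_line([x,y,z],velocity=.01,stop_force=6); f=fz()-f0
    print(round(z,4),r.current_eef_pos()[2].round(4),f.round(2),round(r.current_grip_width(),4))
    if f[2]>3.3: break
print(r.current_clock())
E
```

```text
[0.45705708 0.09299415 0.17215574] [-0.10485229 -0.06498798 -0.26553746]
0.17 0.17 [ 0.21  0.21 -0.17] 0.015
0.169 0.169 [-0.15  0.17 -0.22] 0.015
0.168 0.168 [-0.29  0.01 -0.29] 0.0155
0.167 0.167 [0.67 0.07 0.7 ] 0.0155
0.166 0.166 [0.68 0.04 1.15] 0.0152
0.165 0.165 [0.82 0.27 1.54] 0.0153
0.164 0.164 [0.8  0.26 2.22] 0.0155
0.163 0.163 [ 0.73 -0.2   2.93] 0.0152
0.162 0.162 [ 0.28 -0.26  2.78] 0.0152
28.0333
```

Run:
```python
from h import *
w=save('wrist','w8')[:,:,::-1];s=save('scene','s8')[:,:,::-1]
print(fz()*1,r.current_ft_torque(),r.current_tcp_rot())
cv2.imwrite('pics/c8.png',np.hstack([cv2.resize(w[60:260,150:350],None,fx=2,fy=2),cv2.resize(s[140:240,190:290],None,fx=4,fy=4,interpolation=2)]))
```

```text
[ 0.54139994 -0.02826049  2.71122677] [-0.00024206 -0.12981833 -0.02676291] [ 3.14157073e+00 -3.38952562e-05  2.40006572e-01]
```

View pics/c8.png

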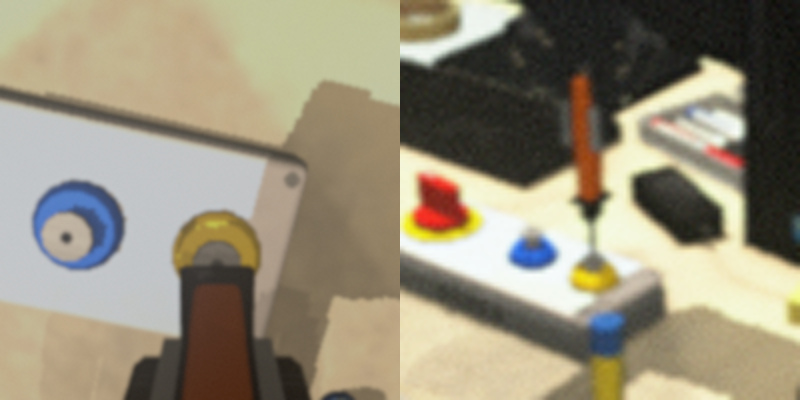

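The probe stands upright in the middle of the yellow terminal's contact, around (592,262) in the crop. The contact force is about 3 N at roughly 5 mm of travel. Handing in.

```bash
python3 -c "
from rig import r
print(r.finish_job())"
```

```text
the job is handed in; nothing more can be done
None
```

I turned the switch to its off stop, then took the probe out and handed the job in with its tip held upright on the yellow contact, pressed about half way (about 3 N, 4–5.5 mm by force and height).

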